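# Bleed the paint pressure pot and take off its tight filler cap

## Robot

A 7-joint arm with a two-finger parallel gripper is mounted at the origin on a cart in front of the work surface, level with it; the furniture and walls round the work are solid. World frame = base frame: x ahead of the robot, y to its left, z up, the work surface at z = 0. Lengths are in m, angles in rad, forces in N, time in s.
With the tool pointing down it reaches from about 0.425 to 0.95 m from the base axis. Payload 4.7 kg.
Tool frame: the origin (TCP) lies between the finger pads; the fingertips stand 25 mm ahead of it and the grasp point (between the pads) lies 6 mm ahead of it; z points along the fingers, y is the line along which they close (so a half turn about z gives the same grasp; the last joint's range is limited). The gripper opens to 85 mm and grips with 20 to 120 N. Pads are 22 mm wide; open, the fingers measure 114 mm over their backs; the gripper's body (76 mm by 85 mm) begins 54 mm behind the grasp point. The pads swing forward as they close: fully open they stand 13 mm farther back than shut.
Start: joints at [-0.029, 0.469, -0.049, 1.532, 0.024, 1.141, -0.082], TCP at [0.675, 0, 0.221] pointing down, gripper open.
Joint ranges: [-2.59, 2.59], [-0.33, 1.99], [-1.39, 1.29], [0.1, 2.45], [-1.04, 4.18], [0.21, 1.99], [-2.66, 2.66]. Speed limits (rad/s): [2.57, 2.57, 3.14, 3.14, 3.14, 3.14, 3.14].

## Interface

Orientations are given as a 3x3 rotation matrix whose columns are the frame's x, y, z axes.
In Python, from rig import * gives the robot as it stands. Calls block until the motion is done:
- movep(position, orientation): joint-space move of the TCP to a pose.
- move_l(position, attitude=None, feed=0.15, until_force=None): straight line of the TCP; attitude=None keeps the orientation; feed is the mean speed in m/s. With until_force (N) it stops when the force on the tool has changed by that much, and returns True; else False.
- move_joints(angles): joint-space move.
- command_gripper(opening, newtons=None): finger opening in m; newtons is the grip in N (None keeps the last); returns when the fingers have stopped.
- sleep(seconds).
- inverse_kinematics(position, orientation): joint angles nearest the present ones, or None.
- sense(): the state.
- camera(name): name is "scene" or "side" or "wrist"; returns (picture, depth): 420x560x3 uint8, red, green, blue; 420x560 float32, m along the optical axis (not along the pixel's ray), 0 where there is no reading.
- camera_params(name): a dict with "K" (3x3 intrinsics, pixels), "position" and "rotation" of the camera in the world; the wrist camera has in their place "tool_from_camera" (4x4, takes a point from camera to tool coordinates, whose origin is the TCP and whose axes are the flange's). Camera axes: x right, y down, z forward; pixel columns grow to the right and rows downward; lengths in m; the calibration is good to about 2 mm. The wrist camera is an equidistant fisheye: a pixel r from the principal point sees the ray r / f radians off the axis. A picture is of the moment at which its call begins: read the wrist's pose just before it. camera_params takes no time and is no camera call.
A pose or a line that the arm cannot do raises Unreachable and nothing moves.
- finish_job(): hands the job in; it is judged then, once.
The state is a dict: "time_s": time; "joint_pos": joint angles; "qd": joint speeds; "joint_efforts": joint torques, N m; "position": TCP position; "tcp_rot": TCP orientation; "wrist_force": force on the tool from outside, world axes, zero at the start; "ft_torque": the same for the moment, N m; "finger_gap": finger opening in m; "gripper_force": force on a finger pad.
Only numpy, scipy, OpenCV 4.12 (cv2) and the standard library are available. Lean on these libraries where they do the work, as an engineer would, in place of code of your own. Each camera call takes 0.05 s, during which the arm holds its last target. There are 200 camera calls.

## Task

The small square pressure pot standing in its wooden cradle has to be refilled: first open its bleed valve to half, turning the butterfly handle counter-clockwise to 45 degrees, and leave it there. Then, with the cradle bracing the pot, unscrew the tight round filler cap counter-clockwise until its threads let go, lift it straight off and finish while still holding it, level and still, about two centimetres clear above the middle of the pot's neck. The pot must stay down in its cradle and the things around must not be disturbed.

Things in the scene. Friction and masses are not known exactly. Their poses are not given: they have to be found in the camera images.
- pot: Loose aluminium pressure pot, 1.6 kg, square body 84 x 84 x 110 mm, standing in the square socket of a fixed wooden cradle (walls 30 mm high, 2 mm play) that stops it turning. Origin: centre of its underside, 12 mm above the worktop; z up. Steel shoulder disc, top at 118 mm. Brass bleed valve on the -y side, spout along -y to 130 mm from the axis; 42 mm gauge on the +x side to 71 mm, 85 mm up.
- pot_mouth (a point): Centre of the top face of the pot's neck (31 mm diameter, 41 mm over its lips, 19 mm high, covered by the cap at first), 137 mm above the pot's origin; axes as the pot's.
- cap: Dark steel knurled cap, 0.15 kg, 55 mm diameter, 38 mm high, lower 18 mm hollow; grip its sides, best the upper 20 mm. Origin: centre of its open lower rim, z up; screwed on, 18 mm below pot_mouth. Two-lug quick thread: turn it counter-clockwise (from above) by 1.05 rad and it is free; stop at 1.45. About 0.4 N m; it hardly rises (2.5 mm play) in turning, then lifts off the neck within 18 mm.
- cap_turn (a joint): How far the cap's thread has been turned open relative to the pot, rad: 0 = tight, threads let go at about 0.95 to 1.05, end stop 1.45 (1.2 to 1.3 is surely free). It lags the hand by up to 0.1 rad (play of the cap and of the pot in its cradle). It stays as it is when the cap is lifted off.
- bleed_valve (a joint): Opening angle of the bleed valve, rad: 0 = shut (handle across the spout, along the pot's x), 1.57 = fully open (handle along the spout); grows counter-clockwise from above; axis vertical. It stays where it is left; turning takes about 0.12 N m.
- valve_handle (a point): Middle of the steel butterfly handle of the bleed valve, on the valve's axis, 95 mm from the pot's axis on its -y side and 140 mm above the pot's origin. The handle is an upright flat bar along this point's x axis: 52 mm long, 10 mm thick (y), 22 mm tall (z, +-11 mm about this point). It turns with the valve.
- bearing_box: Bystander: small blue cardboard box, 52 x 72 x 44 mm; origin at the centre of its underside.
- sanding_block: Bystander: brown sanding block, 62 x 107 x 29 mm; origin at the centre of its underside.
- screwdriver: Bystander: black-handled screwdriver lying flat, 127 mm long along its y, 27 mm thick; origin at the centre of its underside.
Mind the look-alikes: they are no part of the job. Of the things shaped like the cap, the steel one is meant.

How it is judged:
By the outcome, as a careful person would: the job done as asked, in the order asked, and still so for the second after the job is handed in, while the arm keeps its last pose, push and grip.
It also fails if it takes over 48 s, if anything falls off the work surface, if the arm or the gripper's body presses on something with over 40 N, if the wrist force passes 120 N, or if a joint passes its speed limit or range.

## Working session

There is one attempt and no reset: what is moved stays moved. The work goes in short steps, each a Python script; the robot and the scene stay as the last script left them, time stands still between calls to the robot, and variables do not carry over. Pictures are saved under pics/ and viewed, at most 10 in all, crops included, and the job is handed in when it is done.

```bash
mkdir -p pics; ls
python3 - <<'E'
from rig import *
import cv2,numpy as np
for n in ("scene","side"):
    p,d=camera(n); cv2.imwrite(f"pics/{n}0.png",p[:,:,::-1]); np.savez(f"{n}0.npz",p=p,d=d)
    print(n,camera_params(n), (d>0).mean())
s=sense();print(s["time_s"],s["position"],s["tcp_rot"],s["finger_gap"])
E
```

```text
pics
scene {'K': array([[430.72476008,   0.        , 284.27813919],
       [  0.        , 430.72476008, 216.77693038],
       [  0.        ,   0.        ,   1.        ]]), 'position': array([ 0.13966452, -0.5266077 ,  0.48727088]), 'rotation': array([[ 0.87043096, -0.22894179,  0.43581601],
       [-0.49169031, -0.36060245,  0.7925948 ],
       [-0.02430175, -0.90418556, -0.42644799]])} 0.9959056122448979
side {'K': array([[391.88653767,   0.        , 281.95877389],
       [  0.        , 391.88653767, 209.46084679],
       [  0.        ,   0.        ,   1.        ]]), 'position': array([0.37501321, 0.83536121, 0.59657487]), 'rotation': array([[-0.9781846 , -0.13334496,  0.15929221],
       [-0.2068298 ,  0.55353952, -0.80673133],
       [ 0.01939902, -0.82207854, -0.56904354]])} 0.9957100340136055
0.1 [ 6.74446811e-01 -1.38994835e-05  2.20369912e-01] [[-5.24032625e-05  9.99998444e-01 -1.76338340e-03]
 [ 9.99999994e-01  5.22277350e-05 -9.95860969e-05]
 [-9.94938444e-05 -1.76338861e-03 -9.99998440e-01]] 0.08503913450112698
```

View pics/scene0.png

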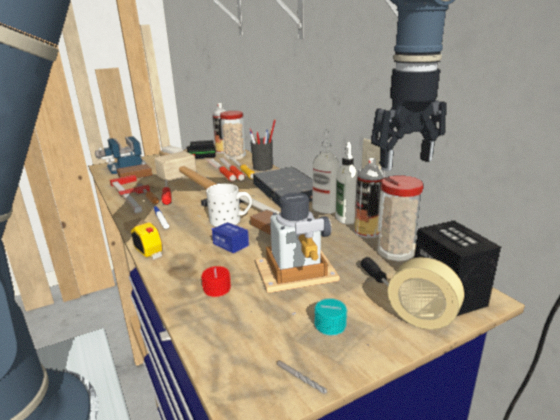

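View pics/side0.png

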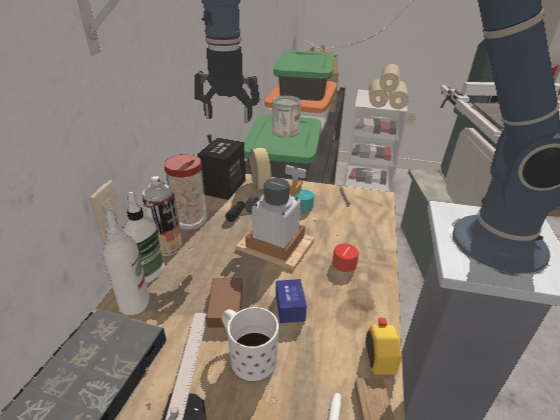

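The scene view shows the pot at about (297,240): dark cap at (294,205), gauge at (320,225), brass valve at (310,245). In the side view the cap is at (276,190) and the handle at (296,175). The red and teal caps are the look-alikes.

```bash
cat > h.py <<'E'
import numpy as np,cv2
from rig import *
def cloud(n,d):
    c=camera_params(n);K=c["K"];v,u=np.mgrid[:d.shape[0],:d.shape[1]]
    P=np.stack([(u-K[0,2])/K[0,0]*d,(v-K[1,2])/K[1,1]*d,d],-1)
    return P@c["rotation"].T+c["position"]
E
python3 - <<'E'
from h import *
ims=[]
for n,(u,v) in (("scene",(297,240)),("side",(277,215))):
    z=np.load(n+"0.npz");p,d=z["p"],z["d"];P=cloud(n,d)
    hw=60; sl=np.s_[v-hw:v+hw,u-hw:u+hw]
    Q=P[sl];I=p[sl]
    ims.append(cv2.resize(I,(400,400),interpolation=cv2.INTER_NEAREST))
    hsv=cv2.cvtColor(I,cv2.COLOR_RGB2HSV)
    for nm,m in (("captop",(Q[...,2]>.164)&(Q[...,2]<.174)),("capside",(Q[...,2]>.135)&(Q[...,2]<.163)&(hsv[...,2]<110)),
      ("bright z.135-.17",(Q[...,2]>.135)&(Q[...,2]<.17)&(hsv[...,2]>130)),("brass",(hsv[...,1]>120)&(hsv[...,0]>15)&(hsv[...,0]<30)&(Q[...,2]>.07))):
        X=Q[m]
        X=X[np.isfinite(X).all(1)]
        X=X[np.hypot(*(X[:,:2]-np.median(X[:,:2],0)).T)<.12]
        print(n,nm,len(X),X.mean(0).round(4),X.min(0).round(3),X.max(0).round(3))
        if len(X)>5:
            r=cv2.minAreaRect(X[:,:2].astype(np.float32)*1000);print("   rect",np.round(r[0],1),np.round(r[1],1),r[2])
cv2.imwrite("pics/zoom.png",np.hstack(ims)[:,:,::-1])
E
```

```text
scene captop 295 [0.5234 0.1273 0.1676] [0.498 0.038 0.164] [0.552 0.159 0.169]
   rect [522.4  98.5] [123.3  51.5] 85.15633392333984
scene capside 369 [0.5153 0.1164 0.149 ] [0.498 0.106 0.135] [0.546 0.143 0.163]
   rect [517.5 119.8] [23.9 52.4] 59.07292175292969
scene bright z.135-.17 401 [0.5    0.0409 0.1527] [0.475 0.031 0.135] [0.544 0.135 0.169]
   rect [515.3  83.2] [103.7  50.8] 70.75080108642578
scene brass 280 [0.496  0.0361 0.1132] [0.487 0.007 0.098] [0.511 0.083 0.131]
   rect [498.9  45.7] [76.9 21.3] 80.94813537597656
side captop 298 [0.5261 0.1387 0.168 ] [0.5   0.045 0.164] [0.554 0.165 0.17 ]
   rect [527.  104.8] [120.2  53.3] 89.71405029296875
side capside 310 [0.5214 0.1478 0.1489] [0.477 0.042 0.135] [0.554 0.166 0.163]
   rect [517.2 103.7] [127.   52.4] 76.030029296875
side bright z.135-.17 38 [0.5103 0.0723 0.1615] [0.479 0.038 0.135] [0.554 0.144 0.17 ]
   rect [516.7  96.6] [112.4  47.1] 73.99495697021484
side brass 131 [0.499  0.0519 0.1141] [0.489 0.012 0.1  ] [0.513 0.078 0.129]
   rect [500.7  44.5] [66.6 20.9] 72.7543716430664
```

View pics/zoom.png

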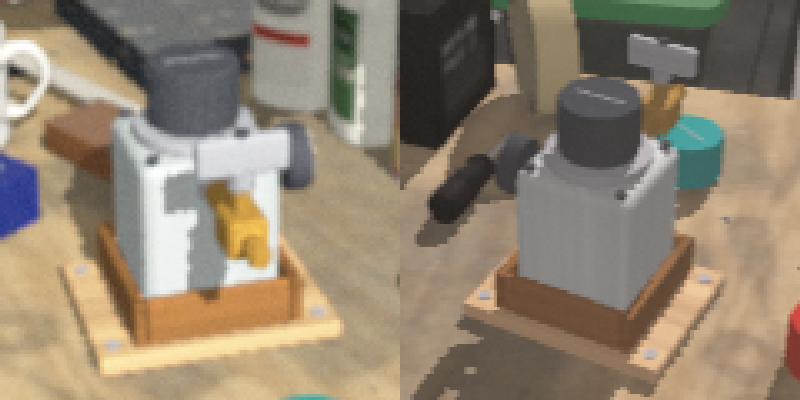

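Run:
```python
from h import *
for n in ("scene","side"):
    z=np.load(n+"0.npz");p,d=z["p"],z["d"];P=cloud(n,d).reshape(-1,3);V=p.reshape(-1,3).max(1)
    near=np.hypot(P[:,0]-.52,P[:,1]-.10)<.13
    m=near&(P[:,2]>.165)&(P[:,2]<.173)&(P[:,1]>.09)
    c,r=cv2.minEnclosingCircle(P[m][:,:2].astype(np.float32)*1000);print(n,"cap",np.round(c,1),r,np.median(P[m][:,2]))
    m=near&(P[:,2]>.14)&(P[:,2]<.168)&(P[:,1]<.075)
    X=P[m];R=cv2.minAreaRect(X[:,:2].astype(np.float32)*1000);ex=X[:,0].min(),X[:,0].max()
    l=np.linalg.svd(X[:,:2]-X[:,:2].mean(0),full_matrices=False)[2][0]
    print(" handle",len(X),R,np.degrees(np.arctan2(l[1],l[0])),X[:,2].max(),X[:,2].min())
    # pot walls: vertical face points z .05-.10
    m=near&(P[:,2]>.05)&(P[:,2]<.10)&(np.hypot(P[:,0]-.525,P[:,1]-.132)<.062)&(V>100)
    R=cv2.minAreaRect(P[m][:,:2].astype(np.float32)*1000);print(" body",m.sum(),R)
```

```text
scene cap [527.1 133.8] 27.54207420349121 0.168078441474576
 handle 380 ((500.50958251953125, 40.90361785888672), (13.149553298950195, 50.77266311645508), 79.4530029296875) 165.10601372934266 0.16635650152460735 0.14048079829719756
 body 806 ((533.129150390625, 128.1903076171875), (82.20877075195312, 101.36888885498047), 74.77204895019531)
side cap [527.  138.1] 27.27994155883789 0.1683353045794707
 handle 205 ((502.3062744140625, 47.923789978027344), (10.73219108581543, 50.37006378173828), 76.94111633300781) 166.83037912735654 0.16671094484576 0.14016425128150573
 body 843 ((514.6446533203125, 162.53384399414062), (110.88063049316406, 56.711769104003906), 27.777833938598633)
```

```bash
cat >> h.py <<'E'
def down(a):  # tool down, closing line y_tool at angle a (rad)
    y=np.array([np.cos(a),np.sin(a),0]);z=np.array([0,0,-1.]);return np.column_stack([np.cross(y,z),y,z])
def wrist(name=None):
    s=sense();c=camera_params("wrist");p,d=camera("wrist");K=c["K"];T=c["tool_from_camera"]
    if name: cv2.imwrite(f"pics/{name}.png",p[:,:,::-1])
    v,u=np.mgrid[:420,:560];x=(u-K[0,2])/K[0,0];y=(v-K[1,2])/K[1,1];r=np.hypot(x,y)+1e-9
    t=np.tan(np.minimum(r,1.4));P=np.stack([x/r*t*d,y/r*t*d,d],-1)@T[:3,:3].T+T[:3,3]
    P=P@np.array(s["tcp_rot"]).T+s["position"];P[(d<=0)|(r>1.4)]=np.nan
    return p,P
def meas(P):
    P=P.reshape(-1,3);n=np.hypot(P[:,0]-.52,P[:,1]-.10)<.13
    m=n&(P[:,2]>.163)&(P[:,2]<.174)&(np.hypot(P[:,0]-.527,P[:,1]-.136)<.04)
    c,r=cv2.minEnclosingCircle(P[m][:,:2].astype(np.float32)*1000);print("cap",np.round(c,1),r,m.sum(),np.median(P[m][:,2]))
    m=n&(P[:,2]>.154)&(P[:,2]<.17)&(np.hypot(P[:,0]-.501,P[:,1]-.044)<.045)
    X=P[m][:,:2];l=np.linalg.svd(X-X.mean(0),full_matrices=False)[2][0]
    print("handle",cv2.minAreaRect(X.astype(np.float32)*1000),X.mean(0),np.degrees(np.arctan2(l[1],l[0])),m.sum(),np.median(P[m][:,2]))
E
python3 - <<'E'
from h import *
print(camera_params("wrist"))
a=np.radians(-15.5-90)
for A in (a,a+np.pi):
  for da in (0,.8,.9): print(inverse_kinematics([.501,.0445,.16],down(A+da)))
for A in (-.7,-.5,0,.7,.8): print(A,inverse_kinematics([.527,.136,.163],down(A)))
movep([.501,.0445,.27],down(a))
command_gripper(.05,40)
p,P=wrist("w0");meas(P);print(sense()["time_s"],sense()["position"])
E
```

```text
{'K': array([[325.1922621 ,   0.        , 281.45013473],
       [  0.        , 325.1922621 , 210.92448165],
       [  0.        ,   0.        ,   1.        ]]), 'tool_from_camera': array([[-7.33226798e-04, -9.64189499e-01, -2.65213259e-01,
         6.72534104e-02],
       [ 9.99999579e-01, -8.53114240e-04,  3.36850813e-04,
        -5.97236764e-05],
       [-5.51045225e-04, -2.65212901e-01,  9.64189719e-01,
        -1.51718765e-01],
       [ 0.00000000e+00,  0.00000000e+00,  0.00000000e+00,
         1.00000000e+00]])}
[-0.41499348  0.25985599  0.28843603  2.01700368 -0.09518834  0.87724997
 -1.91610021]
[-0.27595948  0.25663714  0.12255044  2.00941271 -0.04034377  0.87778515
 -1.17292473]
[-0.25912473  0.25667143  0.10257831  2.00847857 -0.0337895   0.87801444
 -1.07962128]
[ 0.12510932  0.2815211  -0.35360347  1.98706556  0.12378314  0.89334961
  1.00679525]
[ 0.26168227  0.30353951 -0.51957202  1.97976976  0.18982151  0.90517846
  1.74420544]
[ 0.27861076  0.30692483 -0.54046555  1.97888968  0.19866736  0.90700842
  1.83588341]
-0.7 [-0.35737813  0.31698168  0.03366646  1.91196527 -0.01326018  0.91285609
 -1.01727899]
-0.5 [-0.3255521   0.31775936 -0.00557723  1.91010904  0.00220076  0.91373004
 -0.83219435]
0 [-0.24184405  0.32167389 -0.10881586  1.90521712  0.04327067  0.91692889
 -0.37144934]
0.7 [-0.12551019  0.33177912 -0.25295075  1.89844851  0.10234885  0.92372327
  0.27295867]
0.8 [-0.10903307  0.33367839 -0.27348491  1.8974973   0.11099883  0.92493288
  0.36489807]
cap [526.8 135.7] 28.032243728637695 2921 0.168028274181891
handle ((502.7833251953125, 43.91194152832031), (9.93105697631836, 50.1898307800293), 76.14601135253906) [0.50349199 0.04365548] 165.740426260533 701 0.1616135999467715
2.2417 [0.50104872 0.04447532 0.26997115]
```

View pics/w0.png

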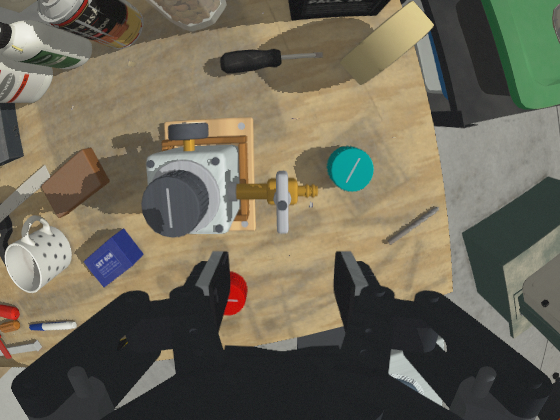

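The wrist view shows the handle at (282,200) between the fingers' line, the cap at (170,204), and nothing in the way of the fingers. The measurements agree: cap (526.8, 135.7), handle (502.8, 43.9), yaw about -14.3°, spacing 94.9 mm against the 95 mm given.

Run:
```python
from h import *
a=np.radians(-14.3-90);c=[.5028,.0439]
movep(c+[.22],down(a))
print(move_l(c+[.163],feed=.08,until_force=15))
command_gripper(0,40);s=sense();print(s["finger_gap"],s["wrist_force"],s["position"],s["time_s"])
for t in np.radians(np.arange(5,46,5)): movep(c+[.163],down(a+t))
sleep(.2);s=sense();print(s["finger_gap"],s["wrist_force"],s["ft_torque"],s["position"],s["tcp_rot"][:,1],s["time_s"])
command_gripper(.045)
move_l(c+[.25],feed=.15)
p,P=wrist("w1");meas(P);print(sense()["time_s"])
```

```text
False
-7.573430786882407e-05 [ 1.13499332  1.13023446 -0.63218434] [0.5028186  0.04388332 0.16305738] 3.9583
0.00015073761411317396 [ 0.72319756  0.39140444 -1.31852082] [-0.01273257 -0.00182987  0.02989065] [0.50280151 0.04391676 0.16299281] [ 5.09074920e-01 -8.60722211e-01  2.94151257e-05] 6.4083
cap [526.7 135.7] 27.809795379638672 4015 0.16806366869351508
handle ((502.64166259765625, 44.14697265625), (10.271151542663574, 50.90574264526367), 75.14812469482422) [0.50341081 0.04480913] 165.1289545044757 884 0.16162527746488506
7.6917
```

The fingers closed to zero and the handle did not move. I'll repeat the descent and look from outside.

Run:
```python
from h import *
a=np.radians(-14.3-90);c=[.5028,.0439]
movep(c+[.22],down(a)); move_l(c+[.163],feed=.1,until_force=15)
s=sense();print(s["position"],s["finger_gap"],s["time_s"])
ims=[]
for n,(u,v) in (("scene",(305,215)),("side",(295,175))):
    p,d=camera(n);ims.append(cv2.resize(p[v-60:v+60,u-60:u+60],(400,400)))
cv2.imwrite("pics/chk.png",np.hstack(ims)[:,:,::-1])
```

```text
[0.50323686 0.04392115 0.16339804] 0.044743497033011344 9.1667
```

View pics/chk.png

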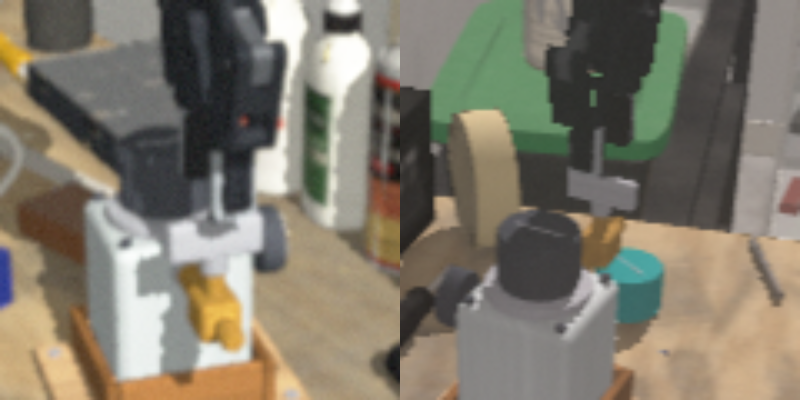

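The picture suggests the fingertips end above the handle top. I'll measure the tip height from the depth before moving lower.

Run:
```python
from h import *
s=sense();R=np.array(s["tcp_rot"]);t=s["position"]
for n in ("scene","side"):
    p,d=camera(n);P=cloud(n,d).reshape(-1,3);V=p.reshape(-1,3).max(1)
    L=(P-t)@R
    m=(abs(L[:,0])<.045)&(abs(L[:,1])<.06)&(L[:,2]>-.1)&(L[:,2]<.06)&(V<90)
    print(n,m.sum())
    for lo in range(-60,60,10):
        k=m&(L[:,2]*1000>=lo)&(L[:,2]*1000<lo+10)
        if k.sum(): print(lo,k.sum(),(L[k].min(0)*1000).round(),(L[k].max(0)*1000).round())
    # pot check: handle height
    b=(V>130)&(np.hypot(P[:,0]-.5028,P[:,1]-.0439)<.035)&(P[:,2]>.13)
    for lo in range(130,230,8):
        k=b&(P[:,2]*1000>=lo)&(P[:,2]*1000<lo+8)
        if k.sum(): print("  bright z",lo,k.sum(),np.ptp(P[k][:,0]).round(3))
p,P=wrist();q=P.reshape(-1,3);L=(q-t)@R;V=p.reshape(-1,3).max(1)
m=(abs(L[:,0])<.02)&(abs(L[:,1])<.05)&(L[:,2]>-.02)&(L[:,2]<.05);print("wrist",m.sum())
for lo in range(-20,50,5):
    k=m&(L[:,2]*1000>=lo)&(L[:,2]*1000<lo+5)
    if k.sum(): print(lo,k.sum(),(L[k].min(0)*1000).round(),(L[k].max(0)*1000).round(),np.median(V[k]))
```

```text
scene 966
-60 78 [-14. -50. -60.] [  6.  55. -50.]
-50 103 [-11. -32. -50.] [  6.  40. -40.]
-40 92 [-12. -28. -40.] [  5.  39. -30.]
-30 86 [-11. -27. -30.] [  4.  38. -20.]
-20 41 [-11. -28. -20.] [  3.  35. -11.]
-10 1 [-4.  5. -0.] [-4.  5. -0.]
  bright z 130 28 0.012
  bright z 138 81 0.047
  bright z 146 116 0.049
  bright z 154 116 0.049
  bright z 162 21 0.045
  bright z 170 16 0.016
  bright z 178 19 0.021
  bright z 186 14 0.022
  bright z 194 17 0.021
  bright z 202 5 0.02
side 658
-60 51 [-13. -54. -60.] [ 13.  48. -50.]
-50 58 [-11. -40. -49.] [  7.  34. -40.]
-40 70 [-11. -40. -40.] [ 13.  27. -30.]
-30 74 [-11. -39. -30.] [ 11.  29. -20.]
-20 30 [-10. -35. -20.] [ 10.  30. -12.]
-10 3 [-5. -4. -4.] [-1. -1. -1.]
0 1 [-1. -2.  0.] [-1. -2.  0.]
10 1 [-25.  -8.  20.] [-25.  -8.  20.]
20 5 [-22.  -6.  22.] [17. -3. 23.]
30 1 [ 6. -5. 30.] [ 6. -5. 30.]
40 3 [ -2. -32.  48.] [  2. -23.  49.]
50 1 [  6. -15.  52.] [  6. -15.  52.]
  bright z 130 1 0.0
  bright z 154 4 0.012
  bright z 162 6 0.01
wrist 3031
-20 306 [-11. -34. -20.] [ 11.  35. -15.] 34.0
-15 107 [-10. -23. -15.] [ 10.  23. -11.] 64.0
-5 196 [-18.  -3.  -2.] [ 7.  4. -0.] 58.0
0 1168 [-20.  -5.   0.] [20.  5.  5.] 116.0
5 17 [-18.  -5.   5.] [9. 5. 6.] 115.0
20 96 [-6. -7. 20.] [ 4.  8. 25.] 122.0
25 15 [-1. -7. 25.] [ 4.  8. 29.] 98.0
30 3 [-1. -8. 30.] [ 3.  7. 31.] 162.0
40 43 [ -8. -12.  44.] [ 8. 12. 45.] 177.0
45 1080 [-13. -50.  45.] [11. 31. 50.] 119.0
```

All three cameras put the tips about 11 mm *behind* the stated TCP at a 45 mm gap, not 25 mm ahead. So the real fingers sit about 30 mm higher than specified. I'll calibrate them shut and at a wider opening, then use the measured length.

```bash
cat >> h.py <<'E'
def tips():
    s=sense();R=np.array(s["tcp_rot"]);p,P=wrist();L=(P.reshape(-1,3)-s["position"])@R;V=p.reshape(-1,3).max(1)
    g=s["finger_gap"]/2
    m=(abs(L[:,0])<.012)&(abs(L[:,1])>g-.004)&(abs(L[:,1])<g+.015)&(L[:,2]>-.06)&(L[:,2]<.04)&(V<90)
    print("gap",s["finger_gap"],"tips local z",np.percentile(L[m][:,2],[90,97,99,100]).round(4),m.sum(),s["position"],s["time_s"])
E
python3 - <<'E'
from h import *
c=[.5028,.0439]
move_l(c+[.19],feed=.15)
tips()
command_gripper(.01);tips()
command_gripper(.07);tips()
for n in ("scene",):
    p,d=camera(n);s=sense();P=cloud(n,d).reshape(-1,3);L=(P-s["position"])@s["tcp_rot"];V=p.reshape(-1,3).max(1)
    m=(abs(L[:,0])<.02)&(abs(L[:,1])<.06)&(L[:,2]>-.06)&(L[:,2]<.01)&(V<90);print(L[m][:,2].max())
E
```

```text
gap 0.04525724163884918 tips local z [-0.0207 -0.0159 -0.0137 -0.0106] 3082 [0.5033468  0.04402939 0.1907072 ] 9.75
gap 0.010025857883250092 tips local z [-0.0204  0.0239  0.0252  0.0275] 2676 [0.50269119 0.04387949 0.18975454] 10.2333
gap 0.07031913956340806 tips local z [-0.0243 -0.0201 -0.018  -0.0168] 3362 [0.50280709 0.04389685 0.19001384] 10.8833
-0.016816501028508155
```

Run:
```python
from h import *
a=np.radians(-14.3-90);c=[.5028,.0439]
command_gripper(.045,40)
print(move_l(c+[.133],down(a),feed=.1,until_force=15))
command_gripper(0,40);s=sense();print(s["finger_gap"],s["gripper_force"],s["wrist_force"],s["time_s"])
if .006<s["finger_gap"]<.014:
    for t in np.radians(np.arange(5,46,5)): movep(c+[.133],down(a+t))
    sleep(.2);s=sense();print(s["finger_gap"],s["wrist_force"],s["ft_torque"],s["position"],s["time_s"])
    command_gripper(.045)
    move_l(c+[.21],feed=.15)
    p,P=wrist("w2");meas(P);print(sense()["time_s"])
```

```text
False
0.009195028083811787 43.79488170146942 [-1.11064351 -1.56321322  5.05583476] 12.475
0.008739779629054307 [-1.81860207  0.28203326  6.13347675] [0.11688355 0.36765766 0.06699261] [0.50300229 0.04441817 0.1336923 ] 14.925
cap [526.6 135.9] 27.891260147094727 5548 0.1680506651817709
handle ((502.68402099609375, 44.334232330322266), (51.482933044433594, 9.881409645080566), 30.364072799682617) [0.5041289  0.04531078] -149.76025197889388 1164 0.16162293940241457
16.075
```

The handle now reads +30.3°, against -14.3° to -14.9° before, so it has turned about 45° and the bleed valve is set. Next is the cap.

Run:
```python
from h import *
c=[.5267,.1358];b=np.radians(-40)
command_gripper(.082,80)
movep(c+[.215],down(b))
print(move_l(c+[.1245],feed=.1,until_force=15))
command_gripper(0,80);s=sense();print(s["finger_gap"],s["gripper_force"],s["wrist_force"],s["ft_torque"],s["position"],s["time_s"])
if .05<s["finger_gap"]<.06:
    mx=0
    for i,t in enumerate(np.linspace(0,1.3,16)[1:]):
        movep(c+[.1245],down(b+t));s=sense();mx=max(mx,np.linalg.norm(s["wrist_force"]))
        if i%3==2: print(round(t,2),np.round(s["wrist_force"],1),np.round(s["ft_torque"],2))
    sleep(.2);s=sense();print(mx,s["finger_gap"],s["position"],s["time_s"])
p,d=camera("scene");u,v=300,215
im=[cv2.resize(p[v-60:v+60,u-60:u+60],(400,400))]
p,d=camera("side");u,v=290,195
im.append(cv2.resize(p[v-60:v+60,u-60:u+60],(400,400)));cv2.imwrite("pics/cap.png",np.hstack(im)[:,:,::-1])
```

```text
False
0.05216440024671599 83.51346672512591 [-0.67978236  0.22298439  5.85615141] [ 0.01436723  0.33905099 -0.01348486] [0.52722059 0.13619365 0.1255844 ] 18.4417
0.26 [-0.6  0.1  5.3] [ 0.09  0.29 -0.26]
0.52 [-1.2  0.8  5.4] [ 0.16  0.44 -0.27]
0.78 [-1.9  1.3  6.1] [ 0.17  0.53 -0.25]
1.04 [-2.   0.6  6.9] [ 0.16  0.62 -0.24]
1.3 [-3.7  0.4  7.3] [ 0.14  0.72 -0.22]
8.1611955767708 0.0527445274189555 [0.52649126 0.13660527 0.12558013] 22.3917
```

View pics/cap.png

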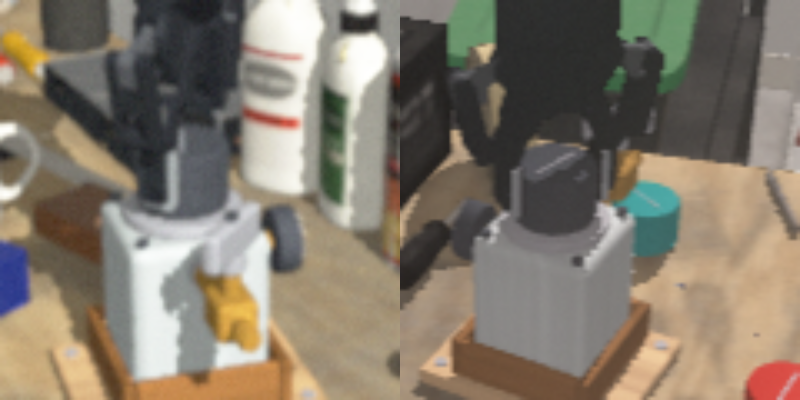

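Run:
```python
from h import *
c=camera_params("side");K=c["K"]
def ray(u,v,z=.169):
    d=c["rotation"]@np.array([(u-K[0,2])/K[0,0],(v-K[1,2])/K[1,1],1]);return (c["position"]+d*(z-c["position"][2])/d[2])[:2]
A=ray(230+140*.3,135+178*.3);B=ray(230+178*.3,135+152*.3);print(A,B,np.degrees(np.arctan2(*(B-A)[::-1]))%180)
p,d=camera("side");P=cloud("side",d)
# mark pixels: brighter pixels of the cap top
m=(P[...,2]>.166)&(P[...,2]<.176)&(np.hypot(P[...,0]-.527,P[...,1]-.137)<.021)
V=p.max(2);t=np.percentile(V[m],85);X=P[m&(V>t)][:,:2]
l=np.linalg.svd(X-X.mean(0),full_matrices=False)[2][0];print(m.sum(),len(X),np.degrees(np.arctan2(l[1],l[0]))%180,X.std(0),t,np.median(V[m]))
p,d=wrist("w3")
```

```text
[0.53072112 0.15884806] [0.51420675 0.12200017] 65.85917568716032
155 24 61.185010877271395 [0.00560384 0.00977031] 96.9 91.0
```

View pics/w3.png

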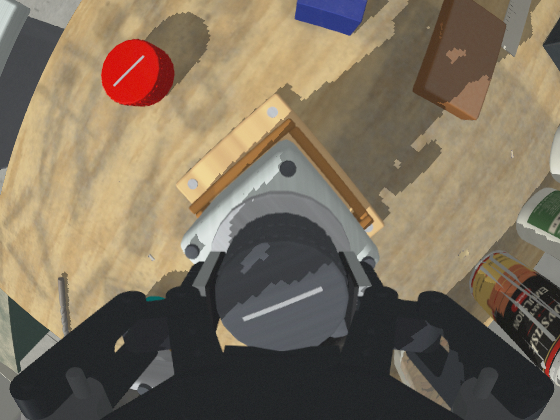

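The cap mark lies about 61–65° in the world (about 60° expected), so the cap turned with the hand without slipping. Lifting straight up now.

Run:
```python
from h import *
s=sense();x,y,z=s["position"];print(move_l([x,y,.1626],feed=.04,until_force=20))
sleep(.3);s=sense();print(s["position"],s["finger_gap"],s["wrist_force"],s["time_s"])
for n in ("scene","side"):
    p,d=camera(n);P=cloud(n,d).reshape(-1,3)
    m=(P[:,2]>.201)&(P[:,2]<.2125)&(np.hypot(P[:,0]-.527,P[:,1]-.136)<.024);print(n,np.median(P[m],0),m.sum(),np.percentile(P[m][:,2],[10,90]))
    if n=="scene": u,v=300,215
    else: u,v=290,195
    I=cv2.resize(p[v-60:v+60,u-60:u+60],(400,400));im=I if n=="scene" else np.hstack([im,I])
cv2.imwrite("pics/lift.png",im[:,:,::-1])
```

```text
False
[0.52646225 0.13664655 0.1624353 ] 0.05251179300241278 [-0.52872871  0.64757079 -0.99615838] 23.9917
scene [0.53569718 0.13032502 0.20506704] 91 [0.20439739 0.20573747]
side [0.52652795 0.13695516 0.20538076] 199 [0.20446127 0.20630713]
```

View pics/lift.png

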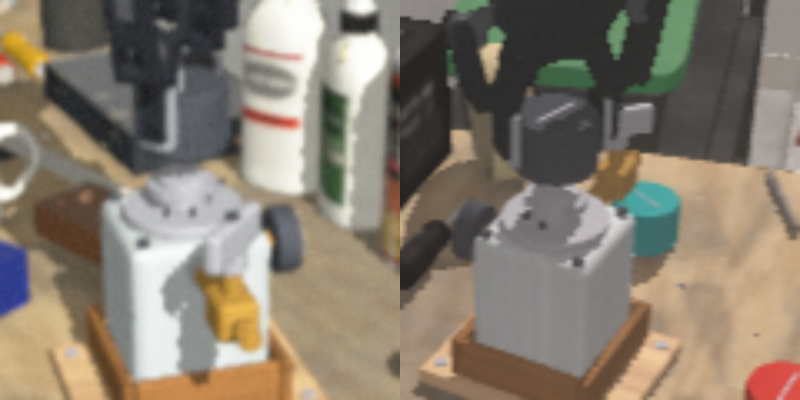

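The cap is off at about 19 mm clear and level, centred within 1 mm. The pot is seated and the valve is still at half. I'll trim up 1 mm and hand in.

Run:
```python
from h import *
x,y,z=sense()["position"];move_l([x,y,z+.001],feed=.02);sleep(.6)
s=sense();print(s["position"],np.abs(s["qd"]).max(),s["finger_gap"],s["time_s"]);print(finish_job())
```

```text
[0.52648217 0.13660909 0.16349676] 0.0010579881965980817 0.052276971906711114 24.9417
the job is handed in; nothing more can be done
None
```

I handed the job in at 24.9 s: the bleed valve is open to about 45°, and the cap is unscrewed and held level about 2 cm above the centre of the neck, with the pot still in its cradle.

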